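Close and latch the split embedding mould

ROBOT

A 6-joint arm with a two-finger parallel gripper is mounted at the origin on the work surface. World frame = base frame: x ahead of the robot, y to its left, z up, the work surface at z = 0. Lengths are in m, angles in degrees, forces in N, time in s.
With the tool pointing down it reaches from about 0.4 to 0.825 m from the base axis. Payload 7 kg.
Tool frame: the origin (TCP) lies at the very end of the fingers, on their centre line; the grasp point (between the pads) lies 19 mm behind it (hold_point_z is the distance from the TCP to the grasp point, in m); x points along the fingers, y is the direction in which the jaws open and shut, and the axes are right-handed (so a half turn about x gives the same grasp; the last joint's range is limited). The gripper opens to 88 mm and grips with 3 to 60 N. Pads are 19 mm wide; open, the fingers measure 130 mm over their backs; the gripper's body (78 mm by 193 mm) begins 47 mm behind the grasp point.
Start: joints at [86.522, 20.546, 0.682, 0, -70.136, -16.507], TCP at [0.231, 0.634, 0.197] pointing down, gripper open.
Joint ranges: [-176.03, 176.03], [-82.01, 121.73], [-58.28, 71.71], [-173.87, 95.51], [-174.79, -0.11], [-173.66, 173.66]. Speed limits (degrees/s): [136.94, 136.94, 172.46, 180, 180, 180].

INTERFACE

Orientations are given as [roll, pitch, yaw] about the fixed x, y, z axes, in that order (R = Rz(yaw) Ry(pitch) Rx(roll)).
In Python, from plant import * gives the robot as it stands.
- The arm moves only by the shell command python3 -m crank 'ROWS'. ROWS is a JSON object of lists of equal length, an entry for each row: "delta_pos": the shift along the tool's x, y, z in m, a list of three; "turn": the turn, a rotation vector about the tool's x, y, z in degrees, a list of three; "grip": the opening, from 0 (shut) to 1 (fully open). A call has 1 to 12 rows; each row is the pose to reach, as a shift and turn from the pose commanded when the call began, along the tool's axes at that moment; what a row does not reach only later rows make up. A row lasts 1/12 s, in which the tool goes at most 41.7 mm and 7.16 degrees, less where a joint would pass 70% of its speed; a pose out of reach is approached as far as the arm can. A call with a gripper value outside its range is refused whole. The fingers move at their own pace and stop on an object; the grip force is fixed at half the most. Time passes only in rows, so rows that repeat a pose let the fingers close. It gives the time, the measured TCP pose, the force and the opening at its end, in the units of the state.
- get_obs(): the state, without advancing time (a new reading comes with each control period).
- snapshot(name): name is "scene" or "top"; returns a dict with "pixels" (400x640x3 uint8, blue, green, red), "range_z" (400x640 float32, m along the optical axis (not along the pixel's ray), 0 where there is no reading), "camera_matrix" (3x3 intrinsics, pixels), "eye" and "rotation" of the camera in the world. Camera axes: x right, y up, looking along -z (the intrinsics and any distortion apply to the point x, -y, -z); pixel columns grow to the right and rows downward; lengths in m; the calibration is good to about 2 mm. A picture is of the moment at which its call begins.
- close_job(): hands the job in, once; it reports no verdict.
The state is a dict: "clock": time; "joint_pos": joint angles; "qvel": joint speeds; "tau": joint torques, N m; "tool_pos": TCP position; "orientation": TCP orientation; "force": force on the tool from outside, world axes, zero at the start; "moment": the same for the moment, N m; "opening": finger opening in m.
Only numpy, scipy, OpenCV 4.12 (cv2) and the standard library are available. Lean on these libraries where they do the work, as an engineer would, in place of code of your own. Each camera call takes 0.05 s, during which the arm holds its last target. There are 200 camera calls.

TASK

Close the two-part embedding mould on the sloping stage: slide the blue half up against the metal half by its black knob, flip the latch's claw over so that its lip hooks behind the brass keeper, then swing the red lever right down over centre so that it lies flat and the latch stays pulled tight by itself. Do not knock the lamp bar above the mould, leave the jar, dish, tip box and forceps where they are, and let go of everything at the end.

Things in the scene. Friction and masses are not known exactly. Their poses are not given: they have to be found in the camera images.
- deck: Fixed bare-aluminium half of the mould, tilted 30 degrees sideways on a stage. Origin: on its rib top, straight under the lever's pivot, 95 mm above the bench. x: level, along the draw line to the keeper; y: hinge direction, pointing downhill; z: normal of the sloping top, leaning 30 degrees off vertical to the downhill side. All x, z below are in this frame, mm. The metal half spans x -65 to 35.
- pivot (a point): Lever pivot A, deck x 0, z 14, axis along y, between two bracket cheeks (x -8 to 8, y +-10 to +-15, up to z 18). Along both mould halves the rib top is z = 0 and 40 wide (y -20 to 20); beside it, at z = -16, are shoulders out to y = +-35.
- half (a joint): How far the blue half (90 long, 40 wide on top, same section as the metal half) stands open along deck x, in m: 0 = shut against the metal half, up to 0.035. It slides stiffly (1.5 N) and stays where it is left.
- knob_mid (a point): Middle of the upright black knob on the blue half: 18 mm diameter, 30 tall along deck z, its middle 15 above the rib top. At deck x = 100 mm plus the opening of the half, y = 0.
- lever (a joint): Angle of the red lever, rad: 0 = closed, lying flat along deck -x; growing as it lifts, 1.57 = standing square to the deck, at most 2.4 (leaning towards the keeper). Stiff hinge (0.03 N m): it stays where it is left.
- lever_tip (a point): Middle of the free end of the red lever: 46 mm from pivot A, 20 wide in y, 5 thick (about 3 mm of it on the side that is the upper one when closed, 2 on the other).
- claw (a joint): Claw angle about its pin B, rad. B sits in the lever 12 mm from A: at x -11.8, z 11.9 when the lever is closed, and turns with it about A. The claw's slope above +x is (claw - lever); 0 = lying towards the keeper. It starts folded back over the lever, at its stop 3.4. It is a free-swinging bail (40 g) that straddles the lever, swings past it and falls either way by its weight.
- claw_rod (a point): Middle of the yellow cross rod by which the claw is handled: 12 mm diameter, 44 long in y, both ends free; it may pivot between the fingers. It lies 54 mm from pin B along the claw and 6 mm to the claw's upper side (upper when laid towards the keeper).
- claw_lip (a point): Lowest inner edge of the claw's lip: 60 from B along the claw, 7 below its line; lip 28 wide, 5 thick, hanging 8 below the claw's plate (outer end 65 from B). Moving the rod towards the keeper draws the lever up and forwards, which lengthens the reach: on a shut mould, with the lever at 1.6 to 2.2 the lip drops well past the keeper, below about 1.2 it lands on top of it.
- keeper_edge (a point): Middle of the top edge of the brass keeper on the side away from the lever, the side behind which the lip must hook; x and z axes as the deck's. The keeper is 6 mm thick (towards the lever from here), 28 wide and 9 tall above the rib top. With the mould shut it stands at deck x = 50 mm.
- keeper (a joint): How far the spring-loaded keeper is drawn towards the lever, m: 0 when the latch is slack, about 0.002 when latched (spring 6 N per mm); most at dead centre, which takes only 1 to 3 N on the lever's end to pass.
- lamp: Lamp bar fixed over the uphill side of the mould: 260 x 18 x 16 mm, level and parallel to deck x, on two thin posts; this is its middle, 210 mm above the bench and 68 mm uphill (horizontally) of the latch. It leaves no room for a hand held upright over the latch; a hand square to the sloping top clears it.
- jar_mid (a point): Centre of a loose amber jar, 48 diameter, 60 tall: bystander.
- dish_mid (a point): Centre of a loose closed white dish, 93 diameter, 17 tall: bystander.
- tiprack_mid (a point): Centre of a loose blue and white tip box, 112 x 77 x 58 tall: bystander.
- forceps_mid (a point): Centre of loose steel forceps lying on the bench, about 110 long, 6 thick: bystander.

How it is judged (in metres and radians):
On the way, in this order (a step that is already met when the one before it is completed fails the run):
1. the blue half is slid up to the metal half (opening under 6 mm) (value of joint half below 0.006 m), for 0.2 s.
2. the claw's lip is down behind the keeper while the lever is still up (x of claw_lip in the frame of keeper_edge above -0.002 m and z of claw_lip in the frame of keeper_edge below -0.003 m and value of joint lever above 0.6 rad), for 0.2 s.
At the end, for the whole second after the job is handed in: The blue half is shut (opening under 1.5 mm), the red lever lies closed (under 0.12 rad), the claw's lip is hooked behind the keeper (at least 3 mm below its top, at most 2 mm of overlap with its far edge) and keeps it drawn by more than 0.8 mm, everything at rest (value of joint half below 0.0015 m and value of joint lever below 0.12 rad and x of claw_lip in the frame of keeper_edge above -0.002 m and z of claw_lip in the frame of keeper_edge below -0.003 m and value of joint keeper above 0.0008 m and velocity of joint lever between -0.2 and 0.2 rad/s and velocity of joint claw between -0.2 and 0.2 rad/s); the robot touches nothing.
It fails at once if the lamp bar or its posts struck (over 8 N) (contact force between any of the arm, the fingers and lamp above 8 N).
It fails at once if a bystander moved by more than 20 mm (distance of any of jar_mid, dish_mid, tiprack_mid, forceps_mid from where it was at the start of the episode above 0.02 m).
It also fails if it takes over 67 s, if anything falls off the work surface, if the arm or the gripper's body presses on something with over 40 N, if the wrist force passes 120 N, or if a joint passes its speed limit or range.

## Working session

There is one attempt and no reset: what is moved stays moved. The work goes in short steps, Python scripts to look and compute and a shell command to move; the robot and the scene stay as the last step left them, time stands still between calls to the robot, and variables do not carry over. Pictures are saved under pics/ and viewed, about 8 in all and at most 12, crops included, and the job is handed in when it is done.

```bash
mkdir -p pics; ls; cat > h.py <<'E'
from plant import *
import numpy as np, cv2
from scipy.spatial.transform import Rotation as Rn
np.set_printoptions(precision=4,suppress=True)
def pt(s,u,v,z=None):
    K=np.array(s["camera_matrix"]);z=float(s["range_z"][int(v),int(u)]) if z is None else z
    x=(u-K[0,2])/K[0,0]*z;y=(v-K[1,2])/K[1,1]*z
    return np.array(s["rotation"])@np.array([x,-y,-z])+np.array(s["eye"])
def cloud(s):
    K=np.array(s["camera_matrix"]);z=s["range_z"];v,u=np.mgrid[:400,:640]
    p=np.stack([(u-K[0,2])/K[0,0]*z,-(v-K[1,2])/K[1,1]*z,-z],-1)
    return p@np.array(s["rotation"]).T+np.array(s["eye"])
E
python3 - <<'E'
from h import *
import pickle
for n in("scene","top"):
    s=snapshot(n);pickle.dump(s,open(n+".pkl","wb"));cv2.imwrite(f"pics/{n}0.png",s["pixels"]);print(n,s["eye"],s["camera_matrix"])
print(get_obs())
E
```

```text
pics
scene [ 0.9866 -0.2145  0.8103] [[429.9277   0.     329.9068]
 [  0.     429.9277 201.7448]
 [  0.       0.       1.    ]]
top [0.4808 0.0134 1.2818] [[495.5983   0.     320.2862]
 [  0.     495.5983 208.0747]
 [  0.       0.       1.    ]]
{'clock': 0.1, 'joint_pos': array([ 86.5207,  20.5833,   0.6374,  -0.0168, -70.1343, -16.5069]), 'qvel': array([ 0.0877, -0.0517,  0.068 ,  0.0731,  0.0417,  0.0254]), 'tau': array([ -0.0013, -58.4165,  29.3747,   7.0155,   0.0101,  -0.0001]), 'tool_pos': array([0.2306, 0.6339, 0.1966]), 'orientation': array([  95.3664,   89.9182, -104.6255]), 'force': array([-0.0246,  0.4197,  0.0273]), 'moment': array([ 0.0466, -0.0063, -0.0007]), 'opening': 0.08743179590102694}
```

View pics/scene0.png

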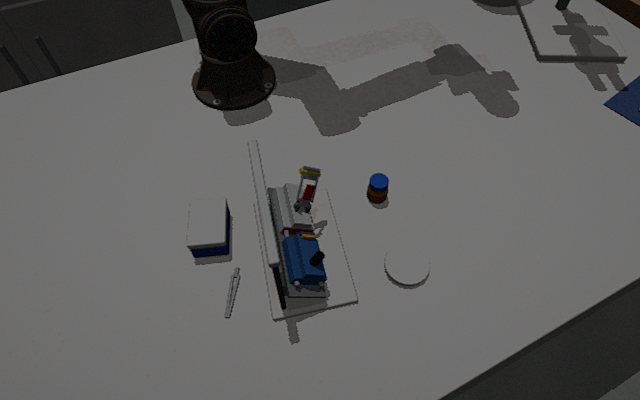

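View pics/top0.png

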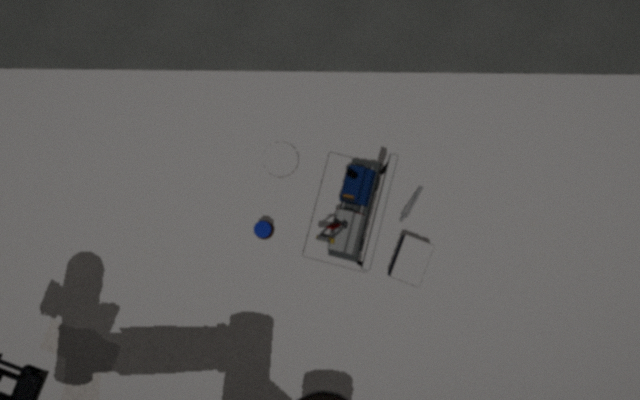

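Scene picture: blue half about (303,258), its black knob (317,258), red lever (308,193), yellow rod (310,171), lamp bar from (252,142) to (272,262). Top picture: blue half (357,185), knob (352,173), lamp over (370,210). I'll enlarge both.

```bash
python3 - <<'E'
from h import *
import pickle
S=pickle.load(open("scene.pkl","rb"));T=pickle.load(open("top.pkl","rb"))
a=cv2.resize(S["pixels"][155:315,240:350],None,fx=3.6,fy=3.6,interpolation=cv2.INTER_CUBIC)
b=cv2.resize(T["pixels"][143:275,298:402],None,fx=3.8,fy=4.36,interpolation=cv2.INTER_CUBIC)
h=576;c=np.hstack([a,cv2.resize(b,(395,h))]);c=np.clip(c.astype(float)*1.7,0,255).astype(np.uint8)
cv2.imwrite("pics/crop1.png",c);print(a.shape,b.shape)
# blue segmentation -> cloud, top-plane fit
for s,n in((S,"S"),(T,"T")):
    P=cloud(s);hsv=cv2.cvtColor(s["pixels"],cv2.COLOR_BGR2HSV)
    m=(hsv[...,0]>100)&(hsv[...,0]<125)&(hsv[...,1]>150)&(s["range_z"]>0)&(P[...,2]>.03)&(P[...,0]>.5)
    q=P[m];q=q[(abs(q[:,1]+.06)<.1)]
    print(n,len(q),q.min(0),q.max(0))
    for nm,mm in(("red",((hsv[...,0]<8)|(hsv[...,0]>172))&(hsv[...,1]>130)),("yel",(hsv[...,0]>18)&(hsv[...,0]<35)&(hsv[...,1]>140))):
        mm=mm&(s["range_z"]>0)&(P[...,2]>.05)&(P[...,0]>.3)
        v,u=np.nonzero(mm);print(nm,len(u))
        for i in range(0,len(u),max(1,len(u)//12)):print((u[i],v[i]),P[v[i],u[i]])
E
```

```text
(576, 396, 3) (576, 395, 3)Traceback (most recent call last):
  File "<stdin>", line 10, in <module>
  File "h.py", line 12, in cloud
    return p@np.array(s["rotation"]).T+np.array(s["eye"])
           ~~~~~~~~~~~~~~~~~~~~~~~~~~~^~~~~~~~~~~~~~~~~~~
ValueError: operands could not be broadcast together with shapes (400,640) (3,)
```

View pics/crop1.png

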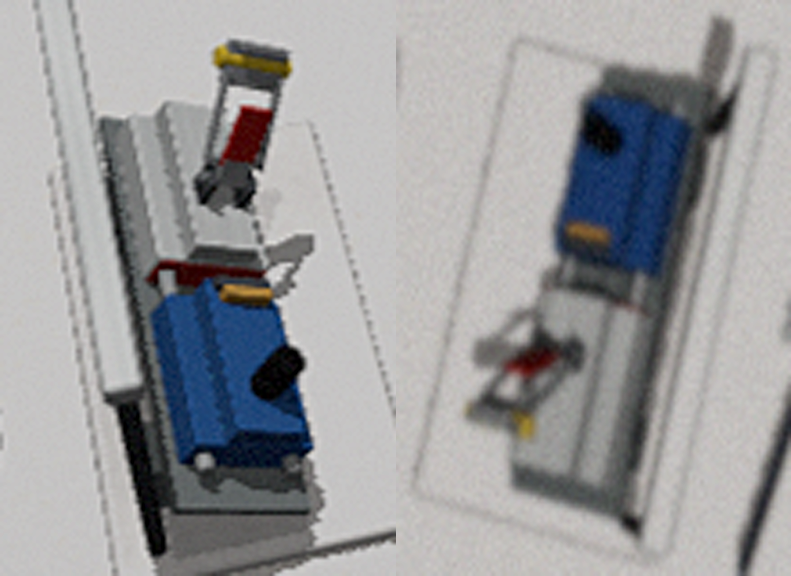

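The crop shows the metal half nearer the robot with the red lever (crop 245,135) and claw folded back with its yellow rod (252,60); the brass keeper is on the blue half (245,293), with the knob at (277,372). Downhill is world +y. The mould is open.

```bash
python3 - <<'E'
import pickle
for n in("scene","top"):print(pickle.load(open(n+".pkl","rb"))["rotation"])
E
```

```text
[34.60592484 -0.4328708  62.6092958 ]
[  4.58941306  -0.17091705 -89.54281309]
```

```bash
sed -i 's/np.array(s\["rotation"\])/Rn.from_euler("xyz",s["rotation"],degrees=True).as_matrix()/' h.py
python3 - <<'E'
from h import *
import pickle
for n in("scene","top"):
    s=pickle.load(open(n+".pkl","rb"));P=cloud(s);hsv=cv2.cvtColor(s["pixels"],cv2.COLOR_BGR2HSV)
    u0,u1,v0,v1=(240,350,120,315) if n=="scene" else (298,402,143,275)
    w=np.zeros(P.shape[:2],bool);w[v0:v1,u0:u1]=1;w&=s["range_z"]>0
    L=P[w&(abs(P[...,2]-.212)<.012)]
    c,sz,ang=cv2.minAreaRect(L[:,:2].astype(np.float32));print(n,"lamp",c,sz,ang,L[:,2].max(),len(L))
    H,S,V=cv2.split(hsv)
    for nm,m in(("red",((H<8)|(H>172))&(S>130)),("yel",(H>22)&(H<35)&(S>140)),("brass",(H>10)&(H<=22)&(S>120)),("blue",(H>100)&(H<125)&(S>150)),("black",(V<25)&(P[...,2]>.1))):
        q=P[m&w&(P[...,2]>.06)]
        if len(q):print(nm,len(q),"med",np.median(q,0),"min",q.min(0),"max",q.max(0))
    q=P[w&(H>100)&(H<125)&(S>150)&(P[...,2]>.06)]
E
```

```text
scene lamp (0.5612651109695435, -0.11977235972881317) (0.017987653613090515, 0.25958094000816345) 75.9285888671875 0.2211879992750979 1389
red 240 med [ 0.5376 -0.0323  0.1204] min [ 0.5243 -0.1478  0.0609] max [ 0.6814 -0.0023  0.1685]
yel 79 med [ 0.5051 -0.0079  0.1518] min [ 0.4958 -0.1522  0.1019] max [0.6804 0.0167 0.1637]
brass 68 med [ 0.6064 -0.0591  0.102 ] min [ 0.5078 -0.0757  0.089 ] max [ 0.6556 -0.0003  0.147 ]
blue 1500 med [ 0.6425 -0.0888  0.0943] min [ 0.533  -0.1531  0.0602] max [ 0.6847 -0.0311  0.1767]
black 287 med [ 0.6665 -0.0761  0.1208] min [ 0.533  -0.1569  0.1003] max [ 0.6874 -0.0177  0.2094]
top lamp (0.5603113174438477, -0.1174272894859314) (0.018193906173110008, 0.25971874594688416) 75.91258239746094 0.2233920120043209 1034
red 42 med [ 0.5328 -0.0202  0.132 ] min [ 0.5264 -0.0692  0.1086] max [ 0.6525 -0.0074  0.1467]
yel 8 med [ 0.4999 -0.0162  0.1599] min [ 0.4964 -0.0657  0.1253] max [ 0.6571 -0.0118  0.1618]
brass 25 med [ 0.6045 -0.0529  0.1033] min [ 0.4965 -0.0645  0.0929] max [ 0.608  -0.0117  0.164 ]
blue 809 med [ 0.636  -0.0841  0.0947] min [ 0.5847 -0.12    0.0634] max [ 0.681  -0.045   0.1242]
black 69 med [ 0.6567 -0.0633  0.1166] min [ 0.4462 -0.1434  0.1013] max [ 0.6754 -0.0246  0.1256]
```

```bash
cat >> h.py <<'E'
PSI=np.radians(-14.08)
def deckR():
    x=np.array([np.cos(PSI),np.sin(PSI),0]);n=np.array([-np.sin(PSI),np.cos(PSI),0]);z=np.array([0,0,1.])
    y=n*np.cos(np.pi/6)-z*.5
    return np.stack([x,y,np.cross(x,y)],1)
DR=deckR();O=np.array([.5776,-.0526,.095])
def D(p):return (np.asarray(p)-O)@DR*1000
E
python3 - <<'E'
from h import *
import pickle
for n in("scene","top"):
    s=pickle.load(open(n+".pkl","rb"));P=cloud(s);q=D(P);H,S,V=cv2.split(cv2.cvtColor(s["pixels"],cv2.COLOR_BGR2HSV))
    w=(s["range_z"]>0)&(abs(q[...,1])<45)&(q[...,0]>-80)&(q[...,0]<160)
    def st(nm,m):
        r=q[m&w];
        if len(r):print(n,nm,len(r),*np.percentile(r,[3,50,97],axis=0).round(1))
    B=(H>100)&(H<125)&(S>150)
    st("bluetop",B&(abs(q[...,2])<4)&(q[...,0]>20))
    st("blueall",B&(q[...,2]>-30)&(q[...,2]<4)&(q[...,0]>20))
    st("sh",B&(abs(q[...,2]+16)<4)&(q[...,0]>20))
    st("metal top",(S<60)&(abs(q[...,2])<4)&(q[...,0]<50))
    st("metal shoulder",(S<60)&(abs(q[...,2]+16)<3)&(q[...,0]<50))
    st("knob",(V<40)&(q[...,2]>4)&(q[...,2]<45)&(q[...,0]>60))
    st("brass",(H>10)&(H<=22)&(S>120)&(q[...,0]>20)&(q[...,2]<15))
    st("yel",(H>10)&(H<35)&(S>110)&(q[...,0]<0)&(q[...,2]>20))
    st("red",((H<8)|(H>172))&(S>130)&(q[...,2]>10))
E
```

```text
scene bluetop 581 [ 30.7 -21.4  -3.2] [66.3 -7.1 -0.9] [105.5  16.7   1.1]
scene blueall 1354 [ 25.1 -36.6 -27.6] [ 71.8 -19.7  -9.6] [106.3  22.8   0.6]
scene sh 454 [ 23.3 -36.4 -19.2] [ 72.1 -26.2 -16.8] [106.2  30.5 -12.8]
scene metal top 407 [-77.1 -21.4  -3.4] [-29.7  -6.9  -0.9] [-5.  16.2  2.5]
scene metal shoulder 318 [-76.3 -36.4 -18.7] [-33.8 -25.8 -16.8] [ -5.4  31.9 -13.9]
scene knob 133 [ 76.2 -10.5   5.8] [85.3 -5.4 23.1] [90.   3.9 30.5]
scene brass 67 [ 26.1 -15.6   0.8] [30.2 -3.3  7.2] [32.  11.2  9.4]
scene yel 3 [-79.7   6.7  62.7] [-79.5   8.2  63.7] [-79.2  13.7  64.7]
scene red 136 [-57.5 -10.6  24.7] [-49.9  -1.7  40.6] [86.8  8.7 54.3]
top bluetop 362 [ 31.5 -19.8  -3.7] [62.9 -4.7 -0.6] [102.8  18.5   3. ]
top blueall 744 [ 24.5 -34.7 -25.1] [ 63.  -18.1  -4.7] [102.4  19.7   2.6]
top sh 250 [ 23.5 -35.  -19.7] [ 65.  -24.9 -16.4] [102.1  30.  -12.7]
top metal top 335 [-77.9 -19.   -3.6] [-36.4  -3.4  -0.7] [-6.6 19.   3. ]
top metal shoulder 207 [-77.6 -34.5 -18.7] [-38.5 -24.3 -16.4] [ 11.5  33.1 -13.5]
top knob 71 [71.6 -9.   5.7] [79.2 -3.8 26.4] [87.   8.  31.3]
top brass 19 [ 24.9 -10.6   4.9] [26.6  1.5  8.3] [29.5 11.6 10.8]
top red 42 [-58.4  -7.9  25.4] [-51.4  -2.3  43.1] [-42.9   6.2  55.6]
```

```bash
python3 - <<'E'
from h import *
import pickle
for n in("scene","top"):
    s=pickle.load(open(n+".pkl","rb"));P=cloud(s);q=D(P);H,S,V=cv2.split(cv2.cvtColor(s["pixels"],cv2.COLOR_BGR2HSV))
    w=(s["range_z"]>0)&(q[...,0]>-130)&(q[...,0]<130)
    for nm,m in(("top",(abs(q[...,2])<3)&(q[...,1]>-18)&(q[...,1]<-13)),("shoulder",(abs(q[...,2]+17)<3)&(q[...,1]>-33)&(q[...,1]<-23))):
        x=np.sort(q[m&w][:,0]);g=np.nonzero(np.diff(x)>4)[0];print(n,nm,x[0],x[-1],[(x[i],x[i+1]) for i in g])
    m=w&(q[...,2]>8)&(q[...,2]<20)&(abs(q[...,1])<17)&(q[...,0]<-15)
    print("bracket",np.percentile(q[m],[2,50,98],axis=0))
    m=w&(q[...,2]>30)&(q[...,2]<90)&(abs(q[...,1])<40)&(q[...,0]<-15)
    r=q[m];print("lever/claw",np.percentile(r,[2,50,98],axis=0));
    for lo in range(30,80,6):
        k=r[(r[:,2]>=lo)&(r[:,2]<lo+6)]
        if len(k):print(lo,len(k),np.percentile(k[:,0],[3,50,97]),np.percentile(k[:,1],[3,97]))
print(get_obs()["orientation"]); R=Rn.from_euler("xyz",get_obs()["orientation"],degrees=True).as_matrix();print(R)
for sg in(1,-1):
    G=np.stack([-DR[:,2],sg*DR[:,0],-sg*DR[:,1]],1);print(sg,np.linalg.det(G),Rn.from_matrix(R.T@G).as_rotvec(degrees=True))
    print(R.T@((DR@np.array([62.,0,110]))/1000+O-get_obs()["tool_pos"]))
E
```

```text
scene top -104.32723905791195 105.50279217596567 [(np.float64(-3.6835145876968927), np.float64(20.646189428084703))]
scene shoulder -103.36652572966794 106.64953340082667 [(np.float64(-3.471124293735022), np.float64(16.654396504236836))]
bracket [[-47.3345 -16.1461   8.7267]
 [-38.4673  -2.9913  16.1271]
 [-32.0087  12.3733  19.7039]]
lever/claw [[-88.2009 -22.5045  30.7266]
 [-75.1071  -3.5276  56.1444]
 [-46.1151  17.3312  76.4459]]
30 47 [-58.8883 -47.6081 -44.5967] [-19.4033  15.8679]
36 44 [-64.0997 -50.4516 -47.1948] [-19.3104  14.7865]
42 47 [-69.155  -53.5485 -49.9893] [-19.0202  14.9859]
48 51 [-75.5616 -57.6203 -52.8526] [-18.9586  15.742 ]
54 97 [-85.4072 -76.1715 -56.4796] [-22.3073  15.3644]
60 78 [-87.0603 -81.5457 -76.777 ] [-23.1358  19.2116]
66 42 [-90.804  -85.2169 -82.4276] [-19.3348  17.2526]
72 39 [-89.2261 -82.6203 -80.103 ] [-15.5251  11.7906]
78 1 [-80.4083 -80.4083 -80.4083] [5.7334 5.7334]
top top -106.22225198522665 105.09741725180056 [(np.float64(-7.320001847084706), np.float64(14.719163921902407)), (np.float64(59.564354379088776), np.float64(63.8633616539
[... 450 characters left out ...]
 14 [-64.4387 -50.7911 -47.7472] [-16.9018  16.9307]
42 24 [-69.8028 -62.3785 -50.2663] [-17.5837  17.696 ]
48 24 [-79.6948 -64.1081 -53.7862] [-17.7986  18.4336]
54 43 [-83.5553 -75.6091 -56.1475] [-20.4627  16.1407]
60 28 [-91.5381 -81.1949 -75.8715] [-21.2309  22.7281]
66 28 [-92.5776 -89.2863 -82.3274] [-21.1647  18.9103]
72 43 [-91.915  -86.6767 -81.6226] [-14.8606  16.2037]
78 7 [-87.0173 -84.5265 -82.2373] [-13.0669   8.0491]
[  95.3664   89.9182 -104.6255]
[[-0.0004 -0.3419 -0.9397]
 [-0.0014 -0.9397  0.3419]
 [-1.      0.0014 -0.0001]]
1 1.0000000000000002 [-93.4999 -22.5279  24.9824]
[ 0.007   0.4654 -0.6168]
-1 1.0000000000000002 [82.0227 24.3022 21.9145]
[ 0.007   0.4654 -0.6168]
```

```bash
sed -i 's/^def D(p)/O=O+DR@np.array([-.040,-.0007,-.0004])\ndef D(p)/' h.py; cat >> h.py <<'E'
G=np.stack([-DR[:,2],-DR[:,0],DR[:,1]],1)
def go(x,y,z):
    o=get_obs();R=Rn.from_euler("xyz",o["orientation"],degrees=True).as_matrix()
    print("tcp deck",D(o["tool_pos"]),"delta",R.T@(O+DR@np.array([x,y,z])/1000-o["tool_pos"]),"turn",Rn.from_matrix(R.T@G).as_rotvec(degrees=True),"open",o["opening"],"t",o["clock"],"F",DR.T@o["force"])
E
python3 -c "
from h import *
go(121,0,70);print(O, O+DR@np.array([.121,0,.07]))
import pickle
s=pickle.load(open('top.pkl','rb'))
for u,v in((263,229),(281,159)):print(pt(s,u,v))"
```

```text
tcp deck [-463.598   453.4618  379.0643] delta [ 0.0417  0.4841 -0.6378] turn [82.0227 24.3022 21.9145] open 0.08743179590102694 t 0.1 F [-0.126   0.3337  0.2241]
[ 0.5386 -0.0437  0.095 ] [ 0.6645 -0.0391  0.1556]
[0.5259 0.1508 0.0644]
[0.7089 0.113  0.0151]
```

```bash
python3 -c "
from h import *
go(121,0,110)"
```

```text
tcp deck [-463.598   453.4618  379.0643] delta [ 0.007   0.4642 -0.6358] turn [82.0227 24.3022 21.9145] open 0.08743179590102694 t 0.1 F [-0.126   0.3337  0.2241]
```

```bash
r='[0.0,0.464,-0.636]'; python3 -m crank '{"delta_pos":[[0,0.1,-0.14],[0,0.1,-0.14],[0,0.1,-0.14],[0,0.1,-0.14],[0,0.2,-0.28],[0,0.2,-0.28],[0,0.2,-0.28],[0,0.2,-0.28],[0,0.3,-0.41],[0,0.3,-0.41],[0,0.3,-0.41],[0,0.3,-0.41]],"turn":[[20,6,5.5],[20,6,5.5],[20,6,5.5],[41,12,11],[41,12,11],[41,12,11],[61,18,16.5],[61,18,16.5],[61,18,16.5],[82,24.3,22],[82,24.3,22],[82,24.3,22]],"grip":[0.9,0.9,0.8,0.8,0.7,0.7,0.6,0.6,0.5,0.5,0.45,0.45]}'; python3 -c "
from h import *
go(121,0,110);print(get_obs()['joint_pos'])"
```

```text
clock: 1.1
tool_pos: [0.5097, 0.2175, 0.1972]
orientation: [178.8, 60.6, -103.2]
force: [1.0, 1.4, 0.2]
opening: 0.0403
tcp deck [-91.5891 162.1831 211.6549] delta [ 0.1017 -0.2061 -0.1703] turn [1.9609 0.5604 0.4564] open 0.04030805560735727 t 1.1 F [0.6112 1.3065 1.0283]
[ 52.3518  23.9384  -5.9019  11.7608 -87.3987 -67.7426]
```

```bash
python3 -m crank '{"delta_pos":[[0.05,-0.1,-0.085],[0.05,-0.1,-0.085],[0.05,-0.1,-0.085],[0.05,-0.1,-0.085],[0.1,-0.206,-0.17],[0.1,-0.206,-0.17],[0.1,-0.206,-0.17],[0.1,-0.206,-0.17],[0.1,-0.206,-0.17],[0.1,-0.206,-0.17]],"turn":[[2,0.6,0.5],[2,0.6,0.5],[2,0.6,0.5],[2,0.6,0.5],[2,0.6,0.5],[2,0.6,0.5],[2,0.6,0.5],[2,0.6,0.5],[2,0.6,0.5],[2,0.6,0.5]],"grip":[0.45,0.45,0.45,0.45,0.45,0.45,0.45,0.45,0.45,0.45]}'; python3 -c "
from h import *
go(121,0,60)"
```

```text
clock: 1.93
tool_pos: [0.6699, -0.0178, 0.1902]
orientation: [179.7, 60.0, -104.3]
force: [0.4, 0.9, -0.0]
opening: 0.0393
tcp deck [121.0414   1.8172 110.9284] delta [ 0.0509 -0.     -0.0018] turn [ 0.1417  0.0323 -0.1036] open 0.039295435088979536 t 1.9333 F [0.1154 0.8792 0.4567]
```

Down over the knob and check with a picture before gripping.

```bash
python3 -m crank '{"delta_pos":[[0.03,0,-0.002],[0.06,0,-0.002],[0.078,0,-0.002],[0.078,0,-0.002],[0.078,0,-0.002]],"turn":[[0,0,0],[0,0,0],[0,0,0],[0,0,0],[0,0,0]],"grip":[0.45,0.45,0.45,0.45,0.45]}'; python3 - <<'E'
from h import *
go(121,0,5)
s=snapshot("scene");c=cv2.resize(s["pixels"][120:320,220:400],None,fx=3,fy=3,interpolation=cv2.INTER_CUBIC)
cv2.imwrite("pics/knob.png",np.clip(c*1.6,0,255).astype(np.uint8))
E
```

```text
clock: 2.35
tool_pos: [0.6598, -0.0552, 0.1243]
orientation: [179.7, 60.0, -104.1]
force: [0.8, 0.1, 0.9]
opening: 0.0398
tcp deck [120.3433   1.199   34.5619] delta [ 0.0296 -0.0006 -0.0012] turn [0.3096 0.011  0.0013] open 0.03983997993161227 t 2.35 F [ 0.784  -0.1569  0.8945]
```

View pics/knob.png

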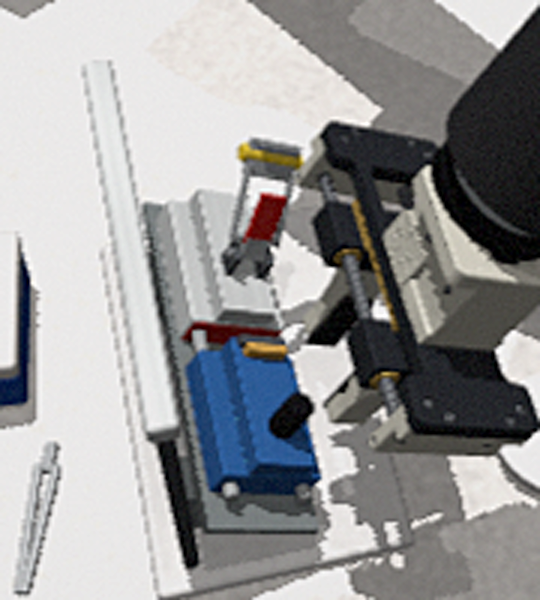

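```bash
python3 - <<'E'
from h import *
s=snapshot("scene");K=np.array(s["camera_matrix"]);Rc=Rn.from_euler("xyz",s["rotation"],degrees=True).as_matrix()
def pr(p):
    c=Rc.T@(p-np.array(s["eye"]));return ((K[0,0]*c[0]/-c[2]+K[0,2]-220)*3,(K[1,1]*-c[1]/-c[2]+K[1,2]-120)*3)
o=get_obs();print(D(o["tool_pos"]),o["clock"]);R=Rn.from_euler("xyz",o["orientation"],degrees=True).as_matrix()
for n,v in(("tcp",[0,0,0]),("tipL",[0,.02,0]),("tipR",[0,-.02,0]),("back",[-.066,0,0])):print(n,pr(o["tool_pos"]+R@v))
for x in([121,0,0],[121,0,30],[-44,0,63]):print(x,pr(O+DR@np.array(x)/1000))
q=D(cloud(s));m=(s["range_z"]>0)&(abs(q[...,1]-1)<12)&(abs(q[...,0]-120)<60)&(q[...,2]>32)&(q[...,2]<70)
print(m.sum(),np.percentile(q[m],[3,50,97],axis=0) if m.any() else "")
c=cv2.resize(s["pixels"][120:320,220:400],None,fx=3,fy=3,interpolation=cv2.INTER_CUBIC)
cv2.imwrite("pics/knob2.png",np.clip(c*1.6,0,255).astype(np.uint8))
E
```

```text
[121.622    1.5318  36.5015] 2.45
tcp (np.float64(308.68070350251725), np.float64(396.7278983706076))
tipL (np.float64(301.1885853074718), np.float64(368.1140768932197))
tipR (np.float64(316.3904992327658), np.float64(426.17307167264426))
back (np.float64(364.91397572609037), np.float64(336.80779082966114))
[121, 0, 0] (np.float64(277.665403862121), np.float64(425.9329479138133))
[121, 0, 30] (np.float64(301.04876058078236), np.float64(401.1918924958241))
[-44, 0, 63] (np.float64(270.1808780578246), np.float64(156.2212664260321))
37 [[ 87.2237 -10.6284  63.2679]
 [101.7423  -5.9026  66.982 ]
 [156.5101   8.0005  69.8207]]
```

View pics/knob2.png

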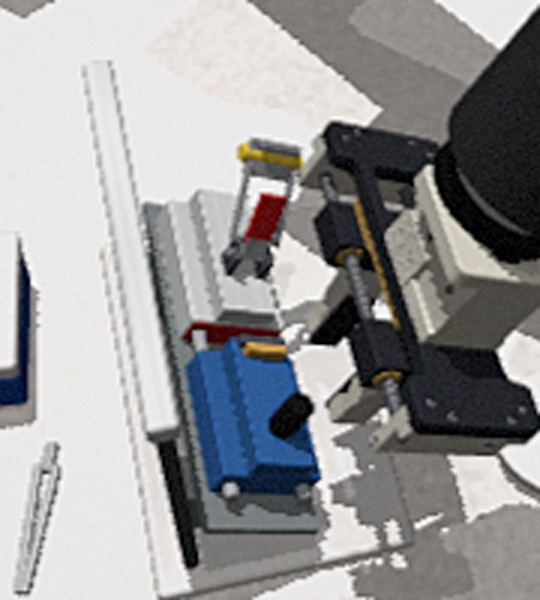

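The fingertips show at about (312,340) and (335,415), which is short of the (301,368) and (316,426) I expected. I'll check that with depth.

```bash
python3 - <<'E'
from h import *
o=get_obs();R=Rn.from_euler("xyz",o["orientation"],degrees=True).as_matrix()
for n in("scene","top"):
    s=snapshot(n);P=cloud(s);q=(P-o["tool_pos"])@R*1000
    m=(s["range_z"]>0)&(abs(q[...,1])<80)&(abs(q[...,2])<45)&(q[...,0]>-90)&(q[...,0]<15)&(D(P)[...,2]>33)
    r=q[m]
    for lo in range(-90,15,8):
        k=r[(r[:,0]>=lo)&(r[:,0]<lo+8)]
        if len(k):print(n,lo,len(k),"y",np.percentile(k[:,1],[0,25,50,75,100]).round(0),"z",np.percentile(k[:,2],[0,50,100]).round(0))
E
```

```text
scene -90 15 y [22. 23. 23. 24. 24.] z [-8. -1.  5.]
scene -82 43 y [-41.  23.  25.  31.  39.] z [-15. -12.   9.]
scene -74 67 y [-41. -35.  21.  28.  38.] z [-14. -12.   7.]
scene -66 88 y [-40. -34.  19.  24.  37.] z [-14. -12.   6.]
scene -58 93 y [-38. -35.  19.  21.  35.] z [-15. -11.   8.]
scene -50 98 y [-37. -34.  18.  21.  36.] z [-14. -11.   9.]
scene -42 106 y [-37. -35. -22.  20.  35.] z [-14. -10.   9.]
scene -34 43 y [-36. -26.  20.  20.  34.] z [-14.  -9.   9.]
top -90 2 y [-24.  -5.  15.  34.  53.] z [-12. -11. -11.]
top -82 8 y [-24. -24. -22. -20. -20.] z [-5. -0.  2.]
top -74 6 y [-27. -25. -23. -20. -19.] z [-12.  -5.   4.]
top -66 11 y [-29. -27. -25. -20. -20.] z [-14. -10.   7.]
top -58 16 y [-33. -30. -21. -20.  30.] z [-14. -11.  10.]
top -50 27 y [-32. -26. -21.  25.  36.] z [-15. -11.   0.]
top -42 30 y [-35. -26. -20.  26.  36.] z [-13. -11.   6.]
top -34 10 y [-29. -20. -20.  10.  30.] z [-11.  -9.   9.]
top -26 1 y [22. 22. 22. 22. 22.] z [-8. -8. -8.]
```

The depth agrees: the fingers end about 28 mm short of the reported TCP along the tool axis. I'll go down in steps, watching force and depth.

```bash
cat >> h.py <<'E'
def tip():
    o=get_obs();R=Rn.from_euler("xyz",o["orientation"],degrees=True).as_matrix()
    for n in("scene","top"):
        s=snapshot(n);P=cloud(s);q=(P-o["tool_pos"])@R*1000
        m=(s["range_z"]>0)&(abs(q[...,1])<45)&(abs(q[...,2])<16)&(q[...,0]>-120)&(q[...,0]<15)&(abs(q[...,1])>o["opening"]*500-3)
        h=np.histogram(q[m][:,0],bins=range(-120,16,5));print(n,[(int(b),int(c)) for b,c in zip(h[1],h[0])])
E
python3 -m crank '{"delta_pos":[[0.01,0,-0.001],[0.02,0,-0.001],[0.025,0,-0.001],[0.025,0,-0.001],[0.025,0,-0.001],[0.025,0,-0.001]],"turn":[[0,0,0],[0,0,0],[0,0,0],[0,0,0],[0,0,0],[0,0,0]],"grip":[0.45,0.45,0.45,0.45,0.45,0.45]}'; python3 - <<'E'
from h import *
go(121,0,5);tip();go(121,0,5)
E
```

```text
clock: 3.05
tool_pos: [0.6572, -0.0687, 0.1033]
orientation: [179.8, 60.1, -104.0]
force: [-1.0, 0.1, 0.5]
opening: 0.0393
tcp deck [121.1142  -0.2666   9.4745] delta [0.0045 0.0001 0.0003] turn [0.2318 0.0703 0.0309] open 0.03932734327414187 t 3.05 F [-0.9424 -0.3824  0.3154]
scene [(-120, 2), (-115, 0), (-110, 0), (-105, 4), (-100, 9), (-95, 7), (-90, 9), (-85, 12), (-80, 24), (-75, 36), (-70, 36), (-65, 44), (-60, 47), (-55, 53), (-50, 60), (-45, 58), (-40, 54), (-35, 44), (-30, 12), (-25, 0), (-20, 0), (-15, 0), (-10, 0), (-5, 0), (0, 0), (5, 127), (10, 130)]
top [(-120, 74), (-115, 5), (-110, 0), (-105, 1), (-100, 1), (-95, 2), (-90, 1), (-85, 1), (-80, 4), (-75, 4), (-70, 3), (-65, 8), (-60, 6), (-55, 9), (-50, 13), (-45, 19), (-40, 16), (-35, 12), (-30, 2), (-25, 0), (-20, 0), (-15, 0), (-10, 0), (-5, 0), (0, 3), (5, 81), (10, 82)]
tcp deck [121.2144  -0.1243   9.7664] delta [0.0048 0.0002 0.0001] turn [0.2306 0.0922 0.0561] open 0.039643931810443726 t 3.15 F [-0.2926 -0.9713  0.3723]
```

```bash
python3 -m crank '{"delta_pos":[[0.01,0,0],[0.02,0,0],[0.028,0,0],[0.028,0,0],[0.028,0,0],[0.028,0,0]],"turn":[[0,0,0],[0,0,0],[0,0,0],[0,0,0],[0,0,0],[0,0,0]],"grip":[0.45,0.45,0.45,0.45,0.45,0.45]}'; python3 - <<'E'
from h import *
go(121,0,-24)
s=snapshot("scene");c=cv2.resize(s["pixels"][120:320,220:400],None,fx=3,fy=3,interpolation=cv2.INTER_CUBIC)
cv2.imwrite("pics/knob3.png",np.clip(c*1.6,0,255).astype(np.uint8))
E
```

```text
clock: 3.65
tool_pos: [0.6538, -0.0823, 0.079]
orientation: [179.8, 60.1, -104.0]
force: [0.1, -0.6, 0.6]
opening: 0.0396
tcp deck [121.1033  -0.2441 -18.617 ] delta [0.0054 0.0001 0.0002] turn [0.2356 0.0649 0.0268] open 0.03964699800458194 t 3.65 F [ 0.201  -0.76    0.2177]
```

View pics/knob3.png

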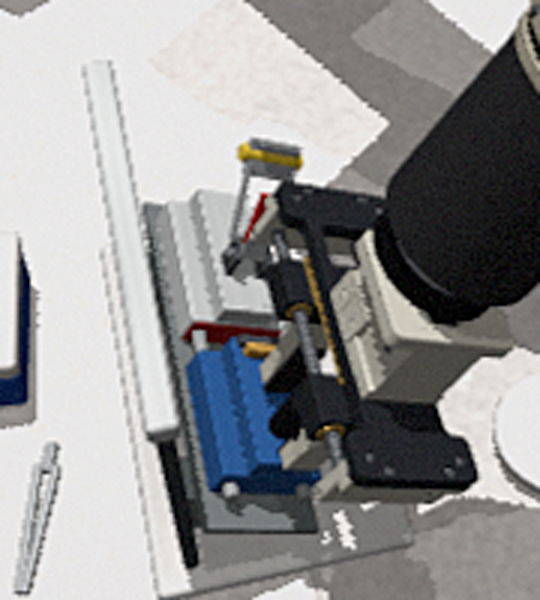

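The fingers straddle the knob (285,410), and there's no contact with the rib. Gripping and sliding.

```bash
python3 -m crank '{"delta_pos":[[0.003,0,0],[0.003,0,0],[0.003,0,0],[0.003,0,0],[0.003,0,0],[0.003,0,0],[0.003,0,0]],"turn":[[0,0,0],[0,0,0],[0,0,0],[0,0,0],[0,0,0],[0,0,0],[0,0,0]],"grip":[0.1,0.1,0.1,0.1,0.1,0.1,0.1]}'; python3 -m crank '{"delta_pos":[[0,0.004,0],[0,0.008,0],[0,0.012,0],[0,0.016,0],[0,0.02,0],[0,0.022,0],[0,0.022,0],[0,0.022,0]],"turn":[[0,0,0],[0,0,0],[0,0,0],[0,0,0],[0,0,0],[0,0,0],[0,0,0],[0,0,0]],"grip":[0.1,0.1,0.1,0.1,0.1,0.1,0.1,0.1]}';python3 -c "
from h import *
go(100,0,-22)"
```

```text
clock: 4.28
tool_pos: [0.6533, -0.0836, 0.0765]
orientation: [179.8, 60.1, -104.0]
force: [-0.4, 0.4, 0.1]
opening: 0.0173
clock: 4.95
tool_pos: [0.6322, -0.0782, 0.0765]
orientation: [179.9, 60.1, -103.9]
force: [3.7, -0.6, -2.1]
opening: 0.0169
tcp deck [ 99.2359  -0.0453 -21.41  ] delta [ 0.0006 -0.0008  0.    ] turn [0.2484 0.1051 0.0817] open 0.016876875764098288 t 4.95 F [ 3.7731  1.3334 -1.6942]
```

```bash
python3 -m crank '{"delta_pos":[[0,0.002,0],[0,0.003,0],[0,0.004,0],[0,0.004,0],[0,0.004,0],[0,0.004,0]],"turn":[[0,0,0],[0,0,0],[0,0,0],[0,0,0],[0,0,0],[0,0,0]],"grip":[0.1,0.1,0.1,0.1,0.1,0.1]}';python3 -c "
from h import *
go(100,0,-22)"
```

```text
clock: 5.45
tool_pos: [0.6323, -0.078, 0.0765]
orientation: [-179.6, 60.2, -103.3]
force: [22.4, -16.4, -11.3]
opening: 0.0173
tcp deck [ 99.211    0.1176 -21.2597] delta [ 0.0007 -0.0008 -0.0001] turn [0.2106 0.189  0.3687] open 0.01727662925416789 t 5.45 F [ 25.6912  -3.3644 -15.0362]
```

The half hit a firm stop at 25 N, with TCP x at 99.2, so the mould is shut. Releasing, lifting and moving behind the claw with the fingers closed.

```bash
python3 -m crank '{"delta_pos":[[0,-0.003,0],[0,-0.004,0],[0,-0.004,0],[0,-0.004,0],[0,-0.004,0],[-0.03,-0.004,0],[-0.06,-0.004,0],[-0.09,-0.004,0],[-0.11,-0.004,0],[-0.11,0.03,0],[-0.11,0.06,0],[-0.11,0.09,0]],"turn":[[0,0,0],[0,0,0],[0,0,0],[0,0,0],[0,0,0],[0,0,0],[0,0,0],[0,0,0],[0,0,0],[0,0,0],[0,0,0],[0,0,0]],"grip":[0.1,0.1,0.45,0.45,0.45,0.45,0.45,0.45,0.45,0.2,0.0,0.0]}'; python3 -m crank '{"delta_pos":[[0,0.03,0],[0,0.06,0],[0,0.09,0],[0,0.095,0],[0,0.095,0],[0,0.095,0]],"turn":[[0,0,0],[0,0,0],[0,0,0],[0,0,0],[0,0,0],[0,0,0]],"grip":[0,0,0,0,0,0]}';sed -i 's/-.040,-.0007/-.0408,-.0007/' h.py; python3 -c "
from h import *
go(-85,0,17);tip()"
```

```text
clock: 6.45
tool_pos: [0.5521, -0.0025, 0.1717]
orientation: [179.7, 60.1, -104.1]
force: [0.0, 0.4, 0.3]
opening: 0.0248
clock: 6.95
tool_pos: [0.462, 0.0205, 0.1725]
orientation: [179.9, 60.1, -103.9]
force: [-0.2, 0.1, 0.4]
opening: 0.0004
tcp deck [-89.1471  -1.0263  88.8515] delta [ 0.0719 -0.004   0.0009] turn [0.2849 0.113  0.0866] open 0.0004209577931710627 t 6.95 F [-0.1964 -0.1813  0.3293]
scene [(-120, 0), (-115, 0), (-110, 5), (-105, 3), (-100, 3), (-95, 2), (-90, 0), (-85, 6), (-80, 18), (-75, 23), (-70, 34), (-65, 43), (-60, 38), (-55, 43), (-50, 40), (-45, 43), (-40, 39), (-35, 32), (-30, 6), (-25, 0), (-20, 0), (-15, 0), (-10, 0), (-5, 0), (0, 0), (5, 0), (10, 4)]
top [(-120, 44), (-115, 1), (-110, 0), (-105, 0), (-100, 1), (-95, 0), (-90, 0), (-85, 0), (-80, 2), (-75, 8), (-70, 5), (-65, 4), (-60, 4), (-55, 9), (-50, 21), (-45, 20), (-40, 17), (-35, 12), (-30, 2), (-25, 0), (-20, 0), (-15, 0), (-10, 0), (-5, 0), (0, 0), (5, 2), (10, 22)]
```

```bash
python3 -m crank '{"delta_pos":[[0.03,0,0],[0.06,0,0],[0.072,0,0],[0.072,0,0],[0.072,0,0],[0.072,-0.006,0],[0.072,-0.012,0],[0.072,-0.018,0],[0.072,-0.024,0],[0.072,-0.030,0],[0.072,-0.036,0],[0.072,-0.042,0]],"turn":[[0,0,0],[0,0,0],[0,0,0],[0,0,0],[0,0,0],[0,0,0],[0,0,0],[0,0,0],[0,0,0],[0,0,0],[0,0,0],[0,0,0]],"grip":[0,0,0,0,0,0,0,0,0,0,0,0]}'; python3 - <<'E'
from h import *
go(-8,0,17)
s=snapshot("scene");c=cv2.resize(s["pixels"][120:320,220:400],None,fx=3,fy=3,interpolation=cv2.INTER_CUBIC)
cv2.imwrite("pics/push1.png",np.clip(c*1.6,0,255).astype(np.uint8))
E
```

```text
clock: 8.05
tool_pos: [0.4948, -0.0247, 0.1098]
orientation: [179.9, 60.1, -104.0]
force: [-0.6, 0.2, 0.1]
opening: 0.0005
tcp deck [-46.334   -0.6957  16.6985] delta [-0.0003 -0.0383  0.0005] turn [0.2342 0.1065 0.0574] open 0.0005413244981282086 t 8.05 F [-0.6763  0.0263  0.0776]
```

View pics/push1.png

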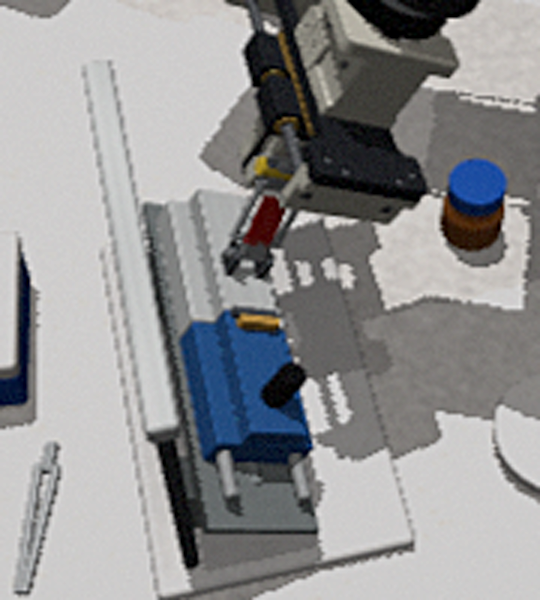

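The mould is shut (blue against metal) and the fingers have started pushing the rod at (265,165). Carrying on.

```bash
python3 -m crank '{"delta_pos":[[0,-0.004,0],[0,-0.008,0],[0,-0.012,0],[0,-0.016,0],[0,-0.020,0],[0,-0.024,0],[0,-0.028,0],[0,-0.032,0],[0,-0.036,0],[0,-0.038,0],[0,-0.038,0]],"turn":[[0,0,0],[0,0,0],[0,0,0],[0,0,0],[0,0,0],[0,0,0],[0,0,0],[0,0,0],[0,0,0],[0,0,0],[0,0,0]],"grip":[0,0,0,0,0,0,0,0,0,0,0]}'; python3 - <<'E'
from h import *
go(-8,0,17)
s=snapshot("scene");c=cv2.resize(s["pixels"][120:320,220:400],None,fx=3,fy=3,interpolation=cv2.INTER_CUBIC)
cv2.imwrite("pics/push2.png",np.clip(c*1.6,0,255).astype(np.uint8))
E
```

```text
clock: 9.02
tool_pos: [0.531, -0.034, 0.1094]
orientation: [179.8, 60.1, -104.0]
force: [-0.1, -0.6, -0.0]
opening: 0.0003
tcp deck [-8.8971 -0.6774 16.2345] delta [-0.0008 -0.0009  0.0007] turn [0.2268 0.0742 0.0204] open 0.00028569717196988366 t 9.0167 F [ 0.0819 -0.5413 -0.3269]
```

View pics/push2.png

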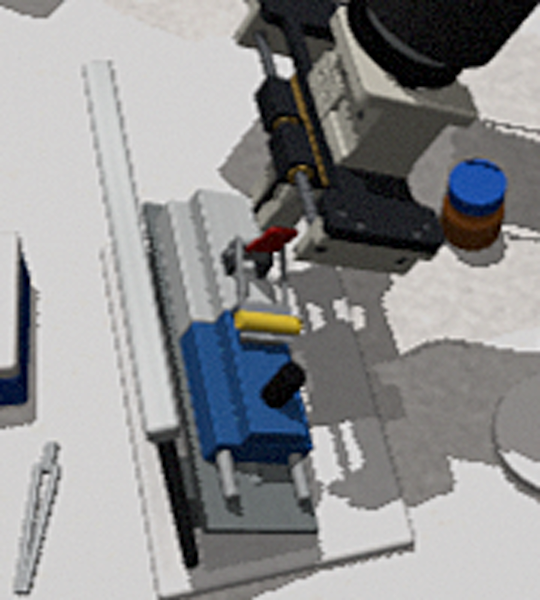

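The claw has flipped and its rod is at (268,322), over the keeper. The red lever is near upright at (272,240). I'll measure both from depth.

```bash
cat >> h.py <<'E'
def latch():
    for n in("scene","top"):
        s=snapshot(n);q=D(cloud(s));H,S,V=cv2.split(cv2.cvtColor(s["pixels"],cv2.COLOR_BGR2HSV));w=(s["range_z"]>0)&(abs(q[...,1])<30)&(q[...,0]>-70)&(q[...,0]<90)&(q[...,2]>3)
        for nm,m in(("rod",(H>20)&(H<35)&(S>120)),("lever",((H<8)|(H>172))&(S>130)&(q[...,2]>10))):
            r=q[m&w]
            if len(r):print(n,nm,len(r),*np.percentile(r[:,[0,2]],[5,50,95],axis=0).round(1))
E
python3 -c "
from h import *
latch()"
```

```text
scene rod 378 [29.8 15.6] [ 38.5 377.2] [ 60.1 471.6]
scene lever 283 [ 7.6 30.3] [ 33.3 343.4] [ 39.4 468.9]
top rod 94 [-40.2  16.5] [52.7 20.9] [ 58.9 212.4]
top lever 9 [-51.4  45.2] [ 11.3 280.2] [ 29.1 435.9]
```

```bash
sed -i 's/(q\[...,2\]>3)$/(q[...,2]>3)\&(q[...,2]<80)/' h.py; python3 -c "
from h import *
latch()"
```

```text
scene rod 128 [51.9 13.3] [57.5 19.1] [61.  21.6]
scene lever 86 [ 5.8 26.8] [10.7 43.8] [14.  58.2]
top rod 77 [49.3 15.5] [53.9 20.3] [59.2 23.3]
top lever 2 [ 5.2 41. ] [ 8.1 47.6] [11.  54.2]
```

Step 2 looks met: lever about 105°, rod centre about (55, 16.5), lip about 5 mm below the keeper top and past it. Next I lift over to the +x side of the lever.

```bash
python3 -m crank '{"delta_pos":[[0,0.006,0],[-0.02,0.006,0],[-0.042,0.006,0],[-0.042,0.006,0],[-0.042,-0.02,0],[-0.042,-0.051,0],[-0.042,-0.051,0],[-0.02,-0.051,0],[-0.002,-0.051,0],[-0.002,-0.051,0],[-0.002,-0.051,0]],"turn":[[0,0,0],[0,0,0],[0,0,0],[0,0,0],[0,0,0],[0,0,0],[0,0,0],[0,0,0],[0,0,0],[0,0,0],[0,0,0]],"grip":[0,0,0,0,0,0,0,0,0,0,0]}'; python3 -c "
from h import *
latch();go(-1,0,18)"
```

```text
clock: 10.18
tool_pos: [0.5797, -0.0455, 0.111]
orientation: [179.7, 60.0, -104.2]
force: [0.7, 1.1, 1.0]
opening: 0.0003
scene rod 129 [51.7 13.5] [57.5 19.1] [60.6 21.9]
scene lever 42 [ 5.3 24.8] [ 9.6 39.5] [14.2 57.2]
top rod 47 [49.2 15.9] [53.7 20.9] [59.4 25.2]
top lever 30 [ 4.3 37. ] [ 7.8 50.1] [11.4 59.9]
tcp deck [42.2051 -0.3388 19.6067] delta [0.0015 0.0432 0.0005] turn [0.2404 0.1085 0.1058] open 0.0004497646542533508 t 10.2833 F [-0.4554  0.1999  0.8682]
```

```bash
python3 -m crank '{"delta_pos":[[0.001,0.008,0],[0.001,0.016,0],[0.001,0.024,0],[0.001,0.032,0],[0.001,0.040,0],[0.003,0.047,0],[0.005,0.054,0],[0.005,0.061,0],[0.005,0.068,0],[0.005,0.075,0],[0.005,0.080,0],[0.005,0.080,0]],"turn":[[0,0,0],[0,0,0],[0,0,0],[0,0,0],[0,0,0],[0,0,0],[0,0,0],[0,0,0],[0,0,0],[0,0,0],[0,0,0],[0,0,0]],"grip":[0,0,0,0,0,0,0,0,0,0,0,0]}'; python3 - <<'E'
from h import *
latch();go(-38,0,-11)
s=snapshot("scene");c=cv2.resize(s["pixels"][120:320,220:400],None,fx=3,fy=3,interpolation=cv2.INTER_CUBIC)
cv2.imwrite("pics/lev1.png",np.clip(c*1.6,0,255).astype(np.uint8))
E
```

```text
clock: 11.28
tool_pos: [0.501, -0.0283, 0.107]
orientation: [179.7, 60.1, -104.1]
force: [0.8, -0.0, 0.5]
opening: 0.0006
scene rod 126 [41.1 13.4] [46.6 18.9] [49.7 21.8]
scene lever 105 [-29.4  23.6] [-19.8  29.6] [-10.   36.2]
top rod 77 [38.3 16.7] [42.9 20.4] [47.4 23.3]
top lever 28 [-20.9  22.2] [-14.7  26.1] [-9.8 31.5]
tcp deck [-38.4335  -0.8172  13.4476] delta [ 0.0244 -0.0004  0.0008] turn [0.2521 0.08   0.0303] open 0.0005467594999480814 t 11.3833 F [-0.5926  0.3618 -0.7277]
```

View pics/lev1.png

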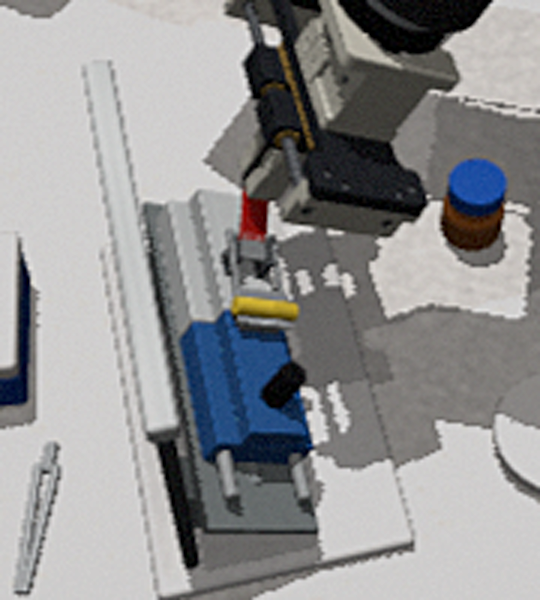

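The lever (255,215) is down to about 33°. The rod moved to x≈44.5 and stays low, so the lip is hooked. Pressing down.

```bash
python3 -m crank '{"delta_pos":[[0.005,0,0],[0.010,0,0],[0.015,0,0],[0.019,0,0],[0.022,0,0],[0.024,0,0],[0.026,0,0],[0.027,0,0],[0.027,0,0]],"turn":[[0,0,0],[0,0,0],[0,0,0],[0,0,0],[0,0,0],[0,0,0],[0,0,0],[0,0,0],[0,0,0]],"grip":[0,0,0,0,0,0,0,0,0]}'; python3 -c "
from h import *
latch();go(-38,0,-11)"
```

```text
clock: 12.18
tool_pos: [0.4992, -0.0405, 0.0856]
orientation: [180.0, 60.1, -103.9]
force: [-11.5, 13.3, 21.2]
opening: 0.0005
scene rod 124 [40.  13.5] [45.5 18.5] [49. 21.]
scene lever 37 [-23.2  14.6] [-18.9  16.6] [-13.6  18.2]
top rod 53 [37.6 14.2] [42.3 19.1] [47.3 23. ]
top lever 6 [-18.6  15. ] [-16.2  16. ] [-13.8  17.7]
tcp deck [-38.195   -0.9972 -11.3907] delta [-0.0004 -0.0002  0.001 ] turn [0.2295 0.0882 0.114 ] open 0.000526075694934618 t 12.2833 F [-14.266   -2.3674  25.0643]
```

A firm stop with the lever flat (top face z≈17). Backing off and checking from clear of it.

```bash
python3 -m crank '{"delta_pos":[[-0.01,0,0],[-0.03,0,0],[-0.06,0,0],[-0.09,0,0],[-0.12,0,0.02],[-0.14,0,0.05],[-0.15,0,0.08],[-0.15,0,0.11],[-0.15,0,0.12],[-0.15,0,0.12]],"turn":[[0,0,0],[0,0,0],[0,0,0],[0,0,0],[0,0,0],[0,0,0],[0,0,0],[0,0,0],[0,0,0],[0,0,0]],"grip":[0,0,0,0,0,0,0,0,0,0]}'; python3 - <<'E'
from h import *
latch();go(-38,0,100)
s=snapshot("scene");c=cv2.resize(s["pixels"][120:320,220:400],None,fx=3,fy=3,interpolation=cv2.INTER_CUBIC)
cv2.imwrite("pics/fin.png",np.clip(c*1.6,0,255).astype(np.uint8))
q=D(cloud(s));H,S,V=cv2.split(cv2.cvtColor(s["pixels"],cv2.COLOR_BGR2HSV));w=(s["range_z"]>0)&((H<8)|(H>172))&(S>130)&(q[...,2]>8)&(q[...,2]<60)&(abs(q[...,1])<12)&(q[...,0]<0)&(q[...,0]>-60)
r=q[w];print(np.polyfit(r[:,0],r[:,2],1),len(r))
E
```

```text
clock: 13.12
tool_pos: [0.5418, 0.1336, 0.1519]
orientation: [179.6, 60.0, -104.1]
force: [0.4, -0.4, -0.4]
opening: 0.0006
scene rod 121 [40.4 13.5] [45.5 18.3] [48.8 20.7]
scene lever 96 [-41.   14.6] [-28.5  16.2] [-14.7  17.8]
top rod 69 [37.8 16.2] [42.3 19.4] [46.7 22.7]
top lever 86 [-41.5  13.7] [-28.5  17.3] [-14.9  21. ]
tcp deck [-38.9915 118.7606 136.0305] delta [ 0.036  -0.0004 -0.1188] turn [ 0.2758  0.0001 -0.0037] open 0.000528786717145552 t 13.2167 F [ 0.151  -0.8335  0.2285]
[ 0.0061 16.5423] 95
```

View pics/fin.png

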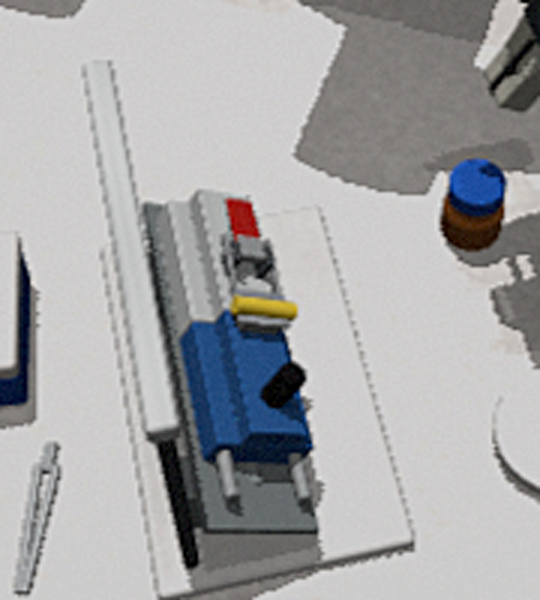

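The picture shows the red lever flat at (242,218), the rod at (265,308) over the keeper, the mould shut, and the jar, dish and lamp undisturbed. The hand is clear, so I'm handing in.

```bash
python3 -c "
from plant import *
print(close_job())"
```

```text
the job is handed in; nothing more can be done
None
```

The mould is closed and latched, and I handed the job in at about 13 s of the 67 s allowed; no verdict was reported.

I slid the blue half shut by its knob until it met a firm stop at about 25 N. I then pushed the claw over with closed fingers, which also raised the lever to about 1.8 rad so the lip could drop behind the keeper. Last, I pressed the lever down flat.

**Last checks, with the hand clear:**
- **Lever:** it stays down after release, within about 0.01 rad of flat.
- **Claw:** the rod is at about x 44, z 16 mm. That fits a lip hooked about 4 mm below the keeper's top, with the keeper drawn by about 1.8 mm. I inferred both from the rod position and did not measure the lip or keeper directly.
- **Bystanders and lamp:** they looked undisturbed in the last close view; the tip box was only partly in it. I did not measure how far anything moved.

**Disagreements:**
- **Fingertips:** the cameras showed them about 28 mm short of the reported TCP along the tool axis. I worked to the camera value; the gentle descents and final contact heights agreed with it.
- **Cameras:** the two differed from each other by 2–4 mm along the mould, so I used a value in between.

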